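# Stem check of a figurine head on the drag-pointer gauge

## Task

First turn the stem gauge's pointer knob anticlockwise (seen from above) back to its zero stop. Then take the block-shaped wooden head out of the drying rack and lower its steel stem down through the hole in the gauge's guide plate without it touching any part of the gauge, until the tip stands clearly out below the plate while the head stays clear above it. Finish like that, still gripping the head, with the stem upright, still and centred in the hole; leave the other heads and the tin where they are.

Things in the scene. Friction and masses are not known exactly. Their poses are not given: they have to be found in the camera images.
- gauge: Stem gauge, fixed, left or right of the robot: grey base 150 x 260 x 22 mm (x, y, z), origin at the centre of its underside. A column (30 x 50 mm, at x=-50, y=65) carries an aluminium guide plate 110 x 60 x 18 mm centred at x=-10, y=65, its top face 120 mm above the bench, 80 mm free space below it. White dial 104 mm across around the knob.
- bore (a point): Centre of the guide bore's mouth, in the plate's top face, 120 mm above the bench (gauge frame: x=20, y=65 mm). The bore axis is vertical, 24 mm across, 18 mm deep, open below. Axes as the gauge's.
- pointer (a joint): Angle of the gauge's pointer knob, rad: 0 at its zero stop, growing clockwise seen from above; starts between 0.7 and 1.4. Friction (about 0.03 N m) keeps it where it is left.
- pointer_grip (a point): On the knob's vertical axis at grip height, 59 mm above the bench (gauge frame x=-5, y=-70 mm). The black knob has an upright bar 42 mm long, 14 mm thick, 32 mm tall (top 66 mm above the bench) over a disc 44 mm across. At joint 0 the bar lies along the gauge's x axis, its white mark toward the gauge's -x. This point's axes turn with the knob, x along the bar.
- rack: Dark wooden drying rack, fixed: plate 80 x 220 x 12 mm on two end boards 16 mm thick, top face 120 mm above the bench; origin at the centre of its underside. Three vertical through holes, 14 mm across, in a row along its y axis at y=-70, 0 and +70 mm; a head hangs in each by its stem. The order of the heads varies.
- blank: Block-shaped pale wooden head: 24 (x) by 34 (y) by 44 mm (z), flat faces, small round nose on +y, on a steel stem 8 mm thick, 95 mm long, straight down from the middle of its underside. 50 to 100 g. Origin at the centre of the block's underside, z up. At the start the underside rests on the rack's top and its x axis is within 0.4 rad of the rack's: grip it across x.
- stem_tip (a point): Lower end of the blank's stem, 95 mm straight below the block's underside.
- stem_root (a point): Upper end of the blank's stem, at the centre of the block's underside.
- ball_head: Neighbour in the rack: terracotta ball head 34 mm across, top 39 mm above the rack, on a like stem; origin at the top of the stem. To be left.
- hat_head: Neighbour in the rack: white head with a conical hat, 38 mm across, 41 mm tall, on a like stem; origin at the top of the stem. To be left.
- tin: Round dark red tin 54 mm across and 24 mm tall, lying between the gauge and the rack; origin at the centre of its underside. To be left.
Things that resemble listed ones, but are neither listed nor needed, are in the scene too. Leave any blue or red look-alike of the blank alone.

How it is judged:
On the way, in this order (a step that is already met when the one before it is completed fails the run):
1. the pointer knob is back at its zero stop (value of joint pointer below 0.08 rad), for 0.2 s.
2. the blank's stem tip stands over the bore, above its mouth (horizontal distance between stem_tip and bore below 0.008 m and z of stem_tip in the frame of bore above 0 m), for 0.04 s.
At the end, for the whole second after the job is handed in: Pointer under 0.08 rad; stem tip 26 to 89 mm below the plate's top face; both stem ends within 4 mm of the bore axis, tilt under 0.06 rad; the fingers grip the blank (over 2 N), it touches no part of the gauge (under 0.2 N) and is still (under 20 mm/s) (value of joint pointer below 0.08 rad and z of stem_tip in the frame of bore between -0.089 and -0.026 m and horizontal distance between each of stem_tip, stem_root and bore below 0.004 m and angle between blank's own z axis and vertical below 0.06 rad and contact force between blank and gauge below 0.2 N and contact force between blank and the fingers above 2 N and linear speed of blank below 0.02 m/s); the arm keeps its last pose, push and grip.
It fails at once if the blank touches the gauge (over 0.3 N) (contact force between blank and gauge above 0.3 N).
It fails at once if the blank is taken up before the pointer is back at zero (distance of blank from where it was at the start of the episode above 0.03 m and value of joint pointer above 0.1 rad).
It fails at once if another head or the tin is moved more than 20 mm (distance of any of ball_head, hat_head, tin from where it was at the start of the episode above 0.02 m).
It also fails if it takes over 61 s, if anything falls off the work surface, if the arm or the gripper's body presses on something with over 40 N, if the wrist force passes 120 N, or if a joint passes its speed limit or range.

## Robot

A 7-joint arm with a two-finger parallel gripper is mounted at the origin on the work surface. World frame = base frame: x ahead of the robot, y to its left, z up, the work surface at z = 0. Lengths are in m, angles in rad, forces in N, time in s.
With the tool pointing down it reaches from about 0.4 to 0.9 m from the base axis. Payload 5.5 kg.
Tool frame: the origin (TCP) lies at the very end of the fingers, on their centre line; the grasp point (between the pads) lies 19 mm behind it (r.hold_point_z is the distance from the TCP to the grasp point, in m); z points along the fingers, y is the direction in which the jaws open and shut (so a half turn about z gives the same grasp; the last joint's range is limited). The gripper opens to 85 mm and grips with 20 to 120 N. Pads are 22 mm wide; open, the fingers measure 114 mm over their backs; the gripper's body (76 mm by 85 mm) begins 54 mm behind the grasp point. The pads swing forward as they close: fully open they stand 13 mm farther back than shut.
Start: joints at [-1.011, 0.501, -0.427, 1.55, 0.221, 1.138, -0.21], TCP at [0.19, 0.622, 0.231] pointing down, gripper open.
Joint ranges: [-2.88, 2.88], [-0.31, 2.03], [-1.54, 1.56], [0.2, 2.42], [-1.41, 4.55], [0.19, 2.02], [-2.57, 2.57]. Speed limits (rad/s): [2.57, 2.57, 3.14, 3.14, 3.14, 3.14, 3.14].

## Interface

Orientations are given as a rotation vector (axis times angle).
In Python, from rig import r gives the robot as it stands.
- The arm moves only by the tool jog_arm, never from a script. Its argument "series" is a list of rows, each a list of 3 entries, a list of its own where there are three numbers: the shift along the tool's x, y, z in m, then the turn, a rotation vector about the tool's x, y, z in degrees, then the finger opening in m, from 0 to 0.0854. In form: [[[x, y, z], [rx, ry, rz], gripper], ...]. A call has exactly 8 rows; each row shifts and turns the commanded pose from where the row before left it, along the tool's axes as they then stand; what a row does not reach is not made up. A row lasts 1/10 s, in which the tool goes at most 50 mm and 8.59 degrees, less where a joint would pass 70% of its speed; a pose out of reach is approached as far as the arm can. A call is refused whole if a number of a shift passes 0.05 or a number of a turn 8.59, either way. A call with a gripper value outside its range is refused whole. The fingers move at their own pace and stop on an object; "squeeze" is the grip in N (left out, the last holds). Time passes only in rows, so rows that do not move let the fingers close, or fill a call up. It gives the time, the measured TCP pose, the force and the opening at its end, in the units of the state.
- r.read_state(): the state, without advancing time (a new reading comes with each control period).
- r.read_camera(name): name is "side" or "top"; returns the picture (384x512x3 uint8, red, green, blue); there is no depth.
- r.camera_model(name): a dict with "intrinsics" (3x3 intrinsics, pixels), "R" (3x3) and "t" (3): a world point X has camera coordinates R X + t. Camera axes: x right, y down, z forward; pixel columns grow to the right and rows downward; lengths in m; the calibration is good to about 2 mm. A picture is of the moment at which its call begins. camera_model takes no time and is no camera call.
- r.finish_job(): hands the job in, once; it reports no verdict.
The state is a dict: "time_s": time; "qpos": joint angles; "joint_vel": joint speeds; "joint_torque": joint torques, N m; "tcp_pos": TCP position; "eef_rot": TCP orientation; "ft_force": force on the tool from outside, world axes, zero at the start; "torque": the same for the moment, N m; "opening": finger opening in m.
Only numpy, scipy, OpenCV 4.12 (cv2) and the standard library are available. Lean on these libraries where they do the work, as an engineer would, in place of code of your own. Each camera call takes 0.05 s, during which the arm holds its last target. There are 200 camera calls.

## Working session

There is one attempt and no reset: what is moved stays moved. The work goes in short steps, Python scripts to look and compute and a tool call to move; the robot and the scene stay as the last step left them, time stands still between calls to the robot, and variables do not carry over. Pictures are saved under pics/ and viewed, about 8 in all and at most 12, crops included, and the job is handed in when it is done.

Besides the shell and the picture viewer there is one more tool, called after "Request:" by a JSON object that holds its "fn" and its "kwargs". jog_arm: Moves the arm, as the interface text tells. Its arguments: {"type":"object","properties":{"series":{"type":"array"},"squeeze":{"type":"number"}},"required":["series"]}

```bash
mkdir -p pics; ls
python3 - <<'E'
from rig import r
import cv2,numpy as np
for n in ("top","side"):
    im=r.read_camera(n); cv2.imwrite(f"pics/{n}0.png",im[:,:,::-1])
    m=r.camera_model(n); print(n,m["intrinsics"],np.round(m["R"],4).tolist(),m["t"])
s=r.read_state(); print(s, r.hold_point_z)
E
```

```text
pics
top [[392.46556163   0.         250.36890236]
 [  0.         392.46556163 192.47278658]
 [  0.           0.           1.        ]] [[-0.0021, -0.9992, -0.039], [-0.9938, 0.0064, -0.1108], [0.111, 0.0385, -0.9931]] [0.01773099 0.52656263 0.82280583]
side [[385.19060664   0.         258.16712643]
 [  0.         385.19060664 193.67522251]
 [  0.           0.           1.        ]] [[0.9897, -0.1416, -0.0208], [-0.1123, -0.6782, -0.7263], [0.0888, 0.7211, -0.6871]] [-0.50584481  0.12573508  0.85473989]
{'time_s': 0.1, 'qpos': array([-1.01078691,  0.50174058, -0.42680776,  1.55133326,  0.22079215,
        1.13830715, -0.21027568]), 'joint_vel': array([ 3.29831047e-05, -2.02321242e-03, -2.56813055e-03, -1.16694840e-03,
        1.22040297e-03,  1.23994508e-03, -1.06517857e-03]), 'joint_torque': array([-1.16156816e-02, -5.70815277e+01, -5.83882391e+00, -2.81754255e+01,
        1.05200210e-02,  5.51302743e-03, -2.38619407e-05]), 'tcp_pos': array([0.18996054, 0.62097488, 0.23037663]), 'eef_rot': array([-4.64365760e-01, -3.10675830e+00,  2.68221382e-03]), 'ft_force': array([0.4650858 , 0.25654239, 0.29198431]), 'torque': array([ 0.03000957,  0.00219642, -0.02306296]), 'opening': 0.08617719308728884} 0.0187
```

View pics/top0.png

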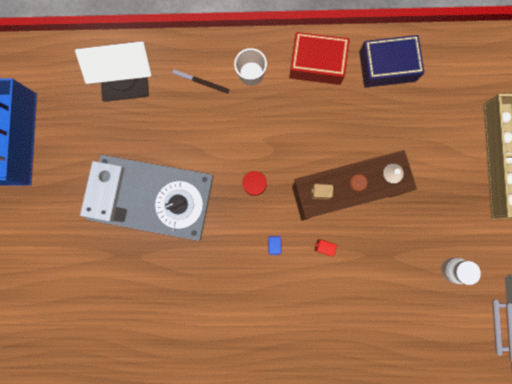

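View pics/side0.png

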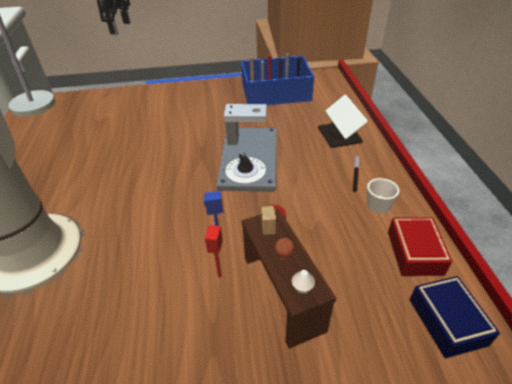

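The top view shows the gauge at about (150,197), with its plate at (103,190) and knob at (178,204). The tin is at (255,183). The rack runs from (297,200) to (412,170), with the blank at (323,191), the ball at (359,183) and the hat at (394,173). I'll zoom in next.

Run:
```python
import cv2,numpy as np
t=cv2.imread("pics/top0.png"); s=cv2.imread("pics/side0.png")
a=cv2.resize(t[148:248,75:220],None,fx=5.5,fy=5.5,interpolation=cv2.INTER_CUBIC)
cv2.imwrite("pics/gz.png",a)
b=cv2.resize(t[145:225,285:425],(700,400),interpolation=cv2.INTER_CUBIC)
c=cv2.resize(s[95:195,210:290],(240,300)[::1],interpolation=cv2.INTER_CUBIC) 
cv2.imwrite("pics/rz.png",b)
```

```text
(no output)
```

View pics/gz.png

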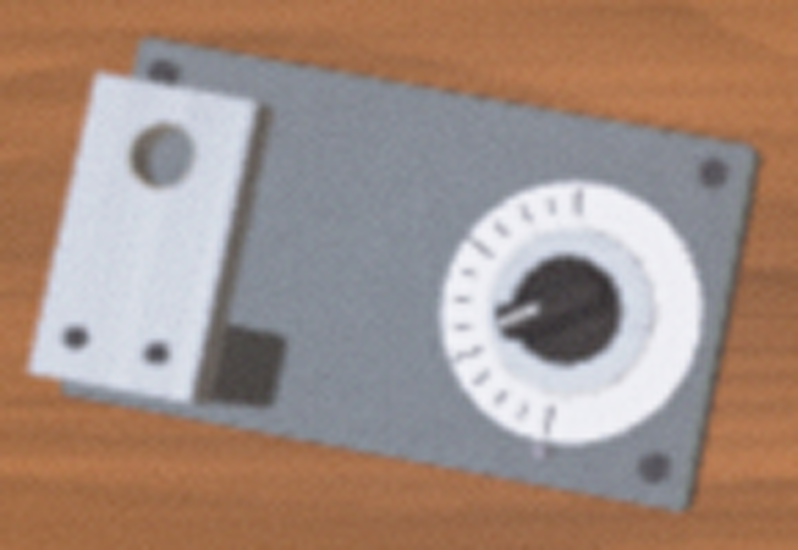

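View pics/rz.png

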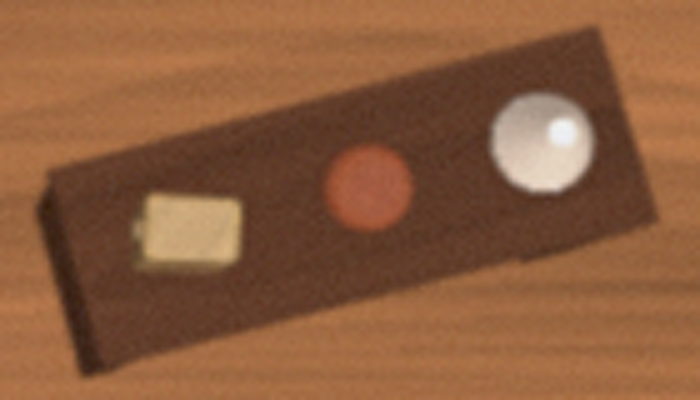

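```bash
cat > h.py <<'E'
import numpy as np, cv2
from rig import r
from scipy.optimize import least_squares
from scipy.spatial.transform import Rotation as Ro
def proj(n,X):
    m=r.camera_model(n); c=np.atleast_2d(X)@np.array(m["R"]).T+m["t"]; p=c@np.array(m["intrinsics"]).T
    return p[:,:2]/p[:,2:]
def back(n,uv,z):
    m=r.camera_model(n); R=np.array(m["R"]); uv=np.atleast_2d(uv)
    d=np.c_[uv,np.ones(len(uv))]@np.linalg.inv(m["intrinsics"]).T@R; C=-R.T@m["t"]
    return C+d*((z-C[2])/d[:,2])[:,None]
def fit(P,uv,x0,n="top"):
    def T(p): 
        c,s=np.cos(p[2]),np.sin(p[2]); Q=P.copy(); Q[:,0]=c*P[:,0]-s*P[:,1]+p[0]; Q[:,1]=s*P[:,0]+c*P[:,1]+p[1]; return Q
    o=least_squares(lambda p:(proj(n,T(p))-uv).ravel(),x0); return o.x,T,o.fun.reshape(-1,2)
def place(p,q):
    c,s=np.cos(p[2]),np.sin(p[2]); return np.array([c*q[0]-s*q[1]+p[0],s*q[0]+c*q[1]+p[1],q[2]])
E
python3 - <<'E'
from h import *
np.set_printoptions(precision=4,suppress=True)
g=lambda a,s,o:(np.array(a,float)+.5)/s-.5+o
G=np.array([[75,130,22],[75,-130,22],[-75,-130,22],[45,95,120],[45,35,120],[-65,35,120],[-65,95,120],[20,65,120],[-5,-70,24.]])/1000
uv=g([[140,40],[757,150],[688,510],[98,73],[260,101],[195,402],[30,374],[162,155],[572,312]],5.5,[75,148])
p,T,e=fit(G,uv,[.5,.3,-.17]); print("gauge",p); print(e)
bore=place(p,[.02,.065,.12]); kn=place(p,[-.005,-.07,.059]); print("bore",bore,"knob",kn)
b=back("top",g([[505,322],[540,307]],5.5,[75,148]),.066); d=b[0]-b[1]; a=np.arctan2(*(b[0]-kn)[1::-1]); print("mark dir",a,np.arctan2(d[1],d[0]),"joint",(p[2]+np.pi)-a,b)
Rk=np.array([[40,110,120],[40,-110,120],[-40,-110,120],[-40,110,120.]])/1000
p2,T,e=fit(Rk,g([[50,172],[600,27],[657,218],[105,368]],5,[285,145]),[.5,-.1,.2]); print("rack",p2);print(e)
print([place(p2,[0,y,.12]) for y in (.07,0,-.07)])
B=np.array([[12,17,44],[12,-17,44],[-12,-17,44],[-12,17,44.]])/1000+[0,0,.12]
p3,T,e=fit(B,g([[147,195],[240,200],[238,265],[145,262]],5,[285,145]),[.5,-.1,0]); print("blank",p3);print(e)
print("side proj bore",proj("side",bore),"knobtop",proj("side",kn+[0,0,.007]),"blank top",proj("side",place(p3,[0,0,.164])))
print("tin",back("top",[255,183],.024))
s=r.read_state();print(Ro.from_rotvec(s["eef_rot"]).as_matrix())
E
```

```text
gauge [ 0.5197  0.2408 -0.1836]
[[-0.3493 -1.0242]
 [ 0.3843 -1.1127]
 [-0.1983  0.638 ]
 [ 0.1714  0.2834]
 [-0.2139  0.357 ]
 [-0.446   0.3832]
 [ 0.1152 -0.0141]
 [ 0.2873  0.2192]
 [ 0.2504  0.0604]]
bore [0.5512 0.301  0.12  ] knob [0.502  0.1729 0.059 ]
mark dir 1.9667781654054333 1.9723014167271877 joint 0.9912593520159485 [[0.495  0.1896 0.066 ]
 [0.5006 0.1763 0.066 ]]
rack [ 0.5322 -0.1898  0.2561]
[[-0.3647 -0.3655]
 [-0.3516 -0.7429]
 [ 0.8567  0.7136]
 [-0.1614  0.3506]]
[array([ 0.5144, -0.122 ,  0.12  ]), array([ 0.5322, -0.1898,  0.12  ]), array([ 0.5499, -0.2575,  0.12  ])]
blank [ 0.514  -0.1218 -0.0508]
[[-0.1204  0.1354]
 [ 0.096  -0.0588]
 [ 0.1541  0.0796]
 [-0.1307 -0.157 ]]
side proj bore [[256.1529 109.2982]] knobtop [[244.4399 155.9764]] blank top [[267.379  211.0336]]
tin [[0.5481 0.0055 0.024 ]]
[[-0.9563  0.2924 -0.0006]
 [ 0.2924  0.9563 -0.0016]
 [ 0.0001 -0.0017 -1.    ]]
```

Request:
{"fn": "jog_arm", "kwargs": {"series": [[[-0.0268,-0.021,0],[0,0,0],0.06],[[-0.0268,-0.021,0],[0,0,0],0.06],[[-0.0268,-0.021,0],[0,0,0],0.06],[[-0.0268,-0.021,0],[0,0,0],0.06],[[-0.0268,-0.021,0],[0,0,0],0.06],[[-0.0268,-0.021,0],[0,0,0],0.06],[[-0.0268,-0.021,0],[0,0,0],0.06],[[-0.0268,-0.021,0],[0,0,0],0.06]], "squeeze": 40}}

```text
time_s: 0.9
tcp_pos: [0.3464, 0.3967, 0.231]
eef_rot: [-0.464, -3.107, 0.001]
ft_force: [0.3, 0.4, 0.5]
opening: 0.06
```

Request:
{"fn": "jog_arm", "kwargs": {"series": [[[-0.0268,-0.021,0],[0,0,0],0.06],[[-0.0268,-0.021,0],[0,0,0],0.06],[[-0.0268,-0.021,0],[0,0,0],0.06],[[-0.0268,-0.021,0],[0,0,0],0.06],[[-0.0268,-0.021,0],[0,0,0],0.06],[[-0.0268,-0.021,0],[0,0,0],0.06],[[-0.0268,-0.021,0],[0,0,0],0.06],[[-0.0268,-0.021,0],[0,0,0],0.06]]}}

```text
time_s: 1.7
tcp_pos: [0.5022, 0.1735, 0.231]
eef_rot: [-0.464, -3.107, 0.0]
ft_force: [0.1, -0.5, 0.4]
opening: 0.0599
```

Request:
{"fn": "jog_arm", "kwargs": {"series": [[[0,0,0.0125],[0,0,6.3],0.06],[[0,0,0.0125],[0,0,6.3],0.06],[[0,0,0.0125],[0,0,6.3],0.06],[[0,0,0.0125],[0,0,6.3],0.06],[[0,0,0.0125],[0,0,6.3],0.06],[[0,0,0.0125],[0,0,6.3],0.06],[[0,0,0.0125],[0,0,6.3],0.06],[[0,0,0.0125],[0,0,6.3],0.06]]}}

```text
time_s: 2.5
tcp_pos: [0.5015, 0.1748, 0.1304]
eef_rot: [-1.749, -2.609, 0.001]
ft_force: [-0.6, 0.9, -0.2]
opening: 0.06
```

```bash
cat >> h.py <<'E'
def plan(pos,yang=None):
    "tool-frame shift (m), turn (deg) from measured pose to pos with tool y at world angle yang (mod pi), z down"
    s=r.read_state(); R=Ro.from_rotvec(s["eef_rot"]); y=R.as_matrix()[:,1]; a=np.arctan2(y[1],y[0])
    if yang is None: yang=a
    da=(yang-a+np.pi/2)%np.pi-np.pi/2; t=a+da
    M=np.array([[np.sin(t),np.cos(t),0],[-np.cos(t),np.sin(t),0],[0,0,-1]])
    print("t",s["time_s"],"tcp",np.round(s["tcp_pos"],4),"yang",round(a,3),"open",round(s["opening"],4),"F",np.round(s["ft_force"],1),"q7",s["qpos"][6])
    print("shift",np.round(R.inv().apply(np.array(pos)-s["tcp_pos"]),4),"turn",np.round((R.inv()*Ro.from_matrix(M)).as_rotvec(degrees=True),2))
E
python3 - <<'E'
from h import *
plan([.502,.1729,.041],.396)
im=r.read_camera("top"); a=cv2.resize(im[148:248,75:255,::-1],(720,400),interpolation=cv2.INTER_CUBIC)
im=r.read_camera("side"); b=cv2.resize(im[90:200,190:310,::-1],(600,550),interpolation=cv2.INTER_CUBIC)
cv2.imwrite("pics/k1.png",b)
s=r.read_state(); print(proj("side",s["tcp_pos"]))
E
```

```text
t 2.5 tcp [0.5015 0.1748 0.1304] yang 0.39 open 0.06 F [-0.6  0.9 -0.2] q7 -0.020297594666988213Traceback (most recent call last):
  File "<stdin>", line 2, in <module>
  File "h.py", line 25, in plan
    print("shift",np.round(R.inv().apply(np.array(pos)-s["tcp_pos"]),4),"turn",np.round((R.inv()*Ro.from_matrix(M)).as_rotvec(degrees=True),2))
                                                                                                 ~~~~~~~~~~~~~~^^^
  File "scipy/spatial/transform/_rotation.pyx", line 1143, in scipy.spatial.transform._rotation.Rotation.from_matrix
ValueError: Non-positive determinant (left-handed or null coordinate frame) in rotation matrix 0: [[ 0.38573099  0.92261129  0.        ]
 [-0.92261129  0.38573099  0.        ]
 [ 0.          0.         -1.        ]].
```

```bash
sed -i 's/M=np.array.*/M=np.array([[-np.sin(t),np.cos(t),0],[np.cos(t),np.sin(t),0],[0,0,-1]])/' h.py
python3 - <<'E'
from h import *
plan([.502,.1729,.041],.396)
im=r.read_camera("side"); b=cv2.resize(im[90:200,190:310,::-1],(600,550),interpolation=cv2.INTER_CUBIC)
cv2.imwrite("pics/k1.png",b)
s=r.read_state(); print(proj("side",s["tcp_pos"]))
E
```

```text
t 2.5 tcp [0.5015 0.1748 0.1304] yang 0.39 open 0.06 F [-0.6  0.9 -0.2] q7 -0.020297594666988213
shift [-0.0019 -0.0001  0.0894] turn [-0.05 -0.   -0.35]
[[242.4534256  135.30295326]]
```

View pics/k1.png

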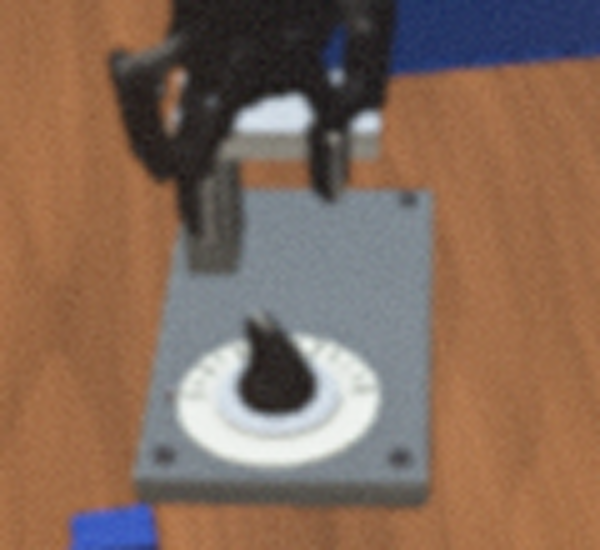

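Request:
{"fn": "jog_arm", "kwargs": {"series": [[[-0.001,0,0.012],[0,0,0],0.06],[[-0.001,0,0.012],[0,0,-0.3],0.06],[[0,0,0.012],[0,0,0],0.06],[[0,0,0.012],[0,0,0],0.06],[[0,0,0.012],[0,0,0],0.06],[[0,0,0.012],[0,0,0],0.06],[[0,0,0.012],[0,0,0],0.06],[[0,0,0.005],[0,0,0],0.06]]}}

```text
time_s: 3.35
tcp_pos: [0.5018, 0.1728, 0.0407]
eef_rot: [-1.735, -2.617, 0.002]
ft_force: [-0.6, 0.2, -0.4]
opening: 0.0598
```

Request:
{"fn": "jog_arm", "kwargs": {"series": [[[0,0,0],[0,0,0],0.06],[[0,0,0],[0,0,0],0.0],[[0,0,0],[0,0,0],0.0],[[0,0,0],[0,0,0],0.0],[[0,0,0],[0,0,0],0.0],[[0,0,0],[0,0,0],0.0],[[0,0,0],[0,0,0],0.0],[[0,0,0],[0,0,0],0.0]], "squeeze": 30}}

```text
time_s: 4.15
tcp_pos: [0.502, 0.1728, 0.0429]
eef_rot: [-1.736, -2.618, 0.001]
ft_force: [-3.8, -1.3, 4.9]
opening: 0.0132
```

Request:
{"fn": "jog_arm", "kwargs": {"series": [[[0,0,0],[0,0,-6],0.0],[[0,0,0],[0,0,-6],0.0],[[0,0,0],[0,0,-6],0.0],[[0,0,0],[0,0,-6],0.0],[[0,0,0],[0,0,-6],0.0],[[0,0,0],[0,0,-6],0.0],[[0,0,0],[0,0,-6],0.0],[[0,0,0],[0,0,-6],0.0]]}}

```text
time_s: 4.95
tcp_pos: [0.5014, 0.1723, 0.0429]
eef_rot: [-0.515, -3.097, 0.003]
ft_force: [-4.9, -2.8, 8.2]
opening: 0.0133
```

Request:
{"fn": "jog_arm", "kwargs": {"series": [[[0,0,0],[0,0,-3],0.0],[[0,0,0],[0,0,-3],0.0],[[0,0,0],[0,0,-2],0.0],[[0,0,0],[0,0,-1],0.0],[[0,0,0],[0,0,0],0.0],[[0,0,0],[0,0,0],0.0],[[0,0,0],[0,0,0],0.0],[[0,0,0],[0,0,0],0.0]]}}

```text
time_s: 5.75
tcp_pos: [0.5014, 0.1722, 0.0429]
eef_rot: [-0.279, -3.127, 0.003]
ft_force: [-4.7, -1.6, 8.6]
opening: 0.0137
```

Run:
```python
from h import *
plan([.502,.1729,.041],-0.1836+np.pi/2); print(r.read_state()["torque"])
```

```text
t 5.75 tcp [0.5014 0.1722 0.0429] yang 1.393 open 0.0137 F [-4.7 -1.6  8.6] q7 0.7917656359400224
shift [-0.0005  0.0008  0.0019] turn [-0.11 -0.11  0.33]
[-0.36438807  1.08522544 -0.35029687]
```

Request:
{"fn": "jog_arm", "kwargs": {"series": [[[0,0,0],[0,0,-1],0.0],[[0,0,0],[0,0,-1],0.0],[[0,0,0],[0,0,0],0.0],[[0,0,0],[0,0,0],0.0],[[0,0,0],[0,0,0],0.0],[[0,0,0],[0,0,0],0.0],[[0,0,0],[0,0,0],0.0],[[0,0,0],[0,0,0],0.0]]}}

```text
time_s: 6.55
tcp_pos: [0.5014, 0.1722, 0.043]
eef_rot: [-0.228, -3.131, 0.002]
ft_force: [-4.7, -1.5, 9.2]
opening: 0.0131
```

Run:
```python
from h import *
plan([.502,.1729,.041],-0.1836+np.pi/2); print(r.read_state()["torque"])
```

```text
t 6.55 tcp [0.5014 0.1722 0.043 ] yang 1.425 open 0.0131 F [-4.7 -1.5  9.2] q7 0.81914723191534
shift [-0.0005  0.0008  0.002 ] turn [-0.08 -0.13  2.19]
[-0.30810335  1.19323721 -1.09532057]
```

Request:
{"fn": "jog_arm", "kwargs": {"series": [[[0,0,0],[0,0,1],0.0],[[0,0,0],[0,0,0],0.05],[[0,0,0],[0,0,0],0.05],[[0,0,0],[0,0,0],0.05],[[0,0,0],[0,0,0],0.05],[[0,0,-0.01],[0,0,0],0.05],[[0,0,-0.02],[0,0,0],0.05],[[0,0,-0.02],[0,0,0],0.05]]}}

```text
time_s: 7.35
tcp_pos: [0.5023, 0.1731, 0.0931]
eef_rot: [-0.249, -3.131, 0.0]
ft_force: [0.8, -0.7, 0.3]
opening: 0.0498
```

Request:
{"fn": "jog_arm", "kwargs": {"series": [[[0,0,-0.02],[0,0,8],0.06],[[0,0,-0.02],[0,0,8],0.06],[[0,0,-0.02],[0,0,8],0.06],[[0,0,-0.02],[0,0,8],0.06],[[0,0,-0.02],[0,0,8],0.06],[[0,0,-0.02],[0,0,8],0.06],[[0,0,-0.01],[0,0,8],0.06],[[0,0,-0.01],[0,0,8],0.06]]}}

```text
time_s: 8.15
tcp_pos: [0.5028, 0.1733, 0.234]
eef_rot: [1.877, 2.518, 0.002]
ft_force: [-0.3, -0.3, 0.2]
opening: 0.0598
```

Run:
```python
from h import *
plan([.514,-.1218,.23],-0.05)
im=r.read_camera("side"); b=cv2.resize(im[90:230,190:350,::-1],(640,560),interpolation=cv2.INTER_CUBIC)
cv2.imwrite("pics/k2.png",b)
```

```text
t 8.15 tcp [0.5028 0.1733 0.234 ] yang 0.29 open 0.0598 F [-0.3 -0.3  0.2] q7 -0.13259541374554615
shift [-0.286  -0.0735  0.0037] turn [ 0.08 -0.04 19.45]
```

View pics/k2.png

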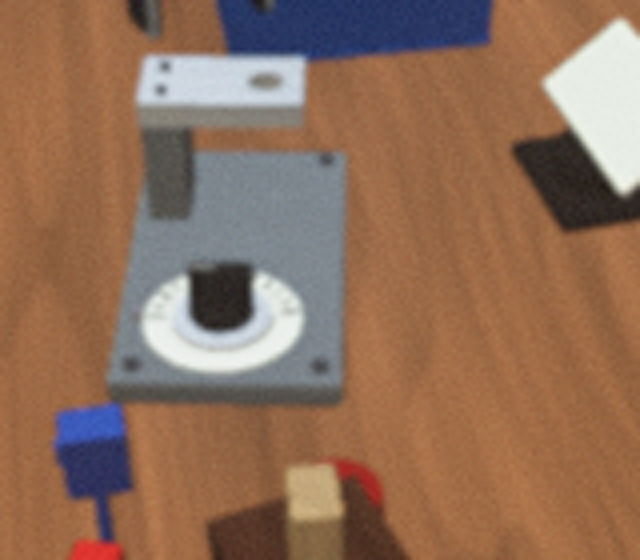

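The bar now lies along the gauge's x axis with its white mark toward -x, so the pointer is at zero. The bore shows at side pixel (256,109.6), and my prediction was (256.2,109.3). Now the blank.

Request:
{"fn": "jog_arm", "kwargs": {"series": [[[-0.0358,-0.0092,0],[0,0,0],0.06],[[-0.0358,-0.0092,0],[0,0,0],0.06],[[-0.0358,-0.0092,0],[0,0,0],0.06],[[-0.0358,-0.0092,0],[0,0,0],0.06],[[-0.0358,-0.0092,0],[0,0,0],0.06],[[-0.0358,-0.0092,0],[0,0,0],0.06],[[-0.0358,-0.0092,0],[0,0,0],0.06],[[-0.0358,-0.0092,0],[0,0,0],0.06]]}}

```text
time_s: 9.0
tcp_pos: [0.5152, -0.1237, 0.2326]
eef_rot: [1.867, 2.527, 0.001]
ft_force: [0.7, -0.2, 0.3]
opening: 0.0603
```

Request:
{"fn": "jog_arm", "kwargs": {"series": [[[0,0,0],[0,0,6.5],0.06],[[0,0,0],[0,0,6.5],0.06],[[0,0,0],[0,0,6.5],0.06],[[0,0,0.01],[0,0,0],0.06],[[0,0,0.01],[0,0,0],0.06],[[0,0,0.01],[0,0,0],0.06],[[0,0,0],[0,0,0],0.06],[[0,0,0],[0,0,0],0.06]]}}

```text
time_s: 9.8
tcp_pos: [0.5151, -0.1223, 0.2017]
eef_rot: [-2.269, -2.171, 0.001]
ft_force: [1.1, -0.5, 0.6]
opening: 0.0601
```

Run:
```python
from h import *
plan([.514,-.1218,.132],-0.05)
im=r.read_camera("side"); x,y=np.round(proj("side",[.514,-.1218,.16])[0]).astype(int)
b=cv2.resize(im[y-60:y+50,x-70:x+70,::-1],(700,550),interpolation=cv2.INTER_CUBIC)
cv2.imwrite("pics/k3.png",b); print(x,y)
s=r.read_state(); print(proj("side",s["tcp_pos"]))
```

```text
t 9.8 tcp [ 0.5151 -0.1223  0.2017] yang -0.044 open 0.0601 F [ 1.1 -0.5  0.6] q7 0.16353692061751154
shift [ 0.0004 -0.001   0.0697] turn [-0.07 -0.01  0.33]
267 213
[[268.14643342 195.9944454 ]]
```

View pics/k3.png

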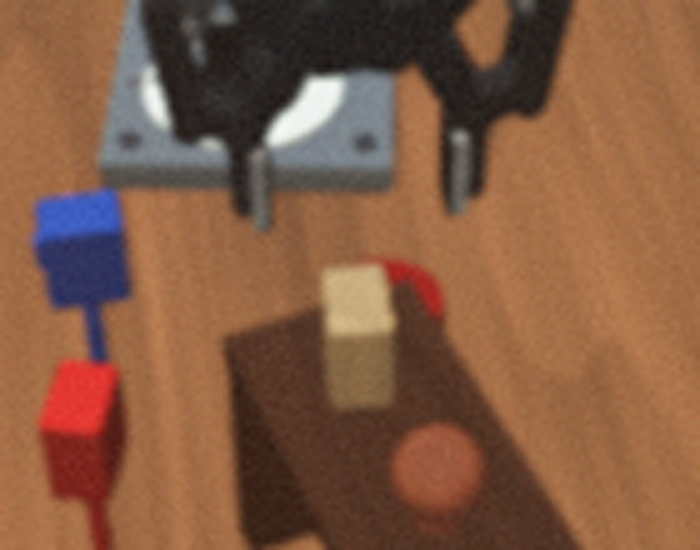

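The fingers, at crop x 260 and 458, straddle the block centred at about 358. I'll descend and grip.

Request:
{"fn": "jog_arm", "kwargs": {"series": [[[0,-0.001,0.01],[0,0,0.3],0.06],[[0,0,0.01],[0,0,0],0.06],[[0,0,0.01],[0,0,0],0.06],[[0,0,0.01],[0,0,0],0.06],[[0,0,0.01],[0,0,0],0.06],[[0,0,0.01],[0,0,0],0.06],[[0,0,0.0095],[0,0,0],0.06],[[0,0,0],[0,0,0],0.06]]}}

```text
time_s: 10.65
tcp_pos: [0.5133, -0.1221, 0.1311]
eef_rot: [-2.275, -2.163, 0.003]
ft_force: [-1.0, 0.2, -0.2]
opening: 0.0598
```

Request:
{"fn": "jog_arm", "kwargs": {"series": [[[0,0,0],[0,0,0],0.0],[[0,0,0],[0,0,0],0.0],[[0,0,0],[0,0,0],0.0],[[0,0,0],[0,0,0],0.0],[[0,0,0],[0,0,0],0.0],[[0,0,0],[0,0,0],0.0],[[0,0,0],[0,0,0],0.0],[[0,0,0],[0,0,0],0.0]], "squeeze": 40}}

```text
time_s: 11.45
tcp_pos: [0.515, -0.1224, 0.1334]
eef_rot: [2.276, 2.164, 0.001]
ft_force: [-0.0, -0.7, 5.8]
opening: 0.0234
```

Request:
{"fn": "jog_arm", "kwargs": {"series": [[[0,0,-0.005],[0,0,0],0.0],[[0,0,-0.01],[0,0,0],0.0],[[0,0,-0.02],[0,0,0],0.0],[[0,0,-0.02],[0,0,0],0.0],[[0,0,-0.02],[0,0,0],0.0],[[0,0,-0.02],[0,0,0],0.0],[[0,0,-0.02],[0,0,0],0.0],[[0,0,-0.02],[0,0,0],0.0]]}}

```text
time_s: 12.25
tcp_pos: [0.514, -0.1223, 0.269]
eef_rot: [-2.277, -2.164, 0.0]
ft_force: [0.8, -0.0, -0.1]
opening: 0.0234
```

Run:
```python
from h import *
plan([.5512,.301,.27],-0.05)
im=r.read_camera("side"); x,y=np.round(proj("side",[.514,-.1218,.20])[0]).astype(int)
b=cv2.resize(im[y-60:y+60,x-60:x+60,::-1],(600,600),interpolation=cv2.INTER_CUBIC)
cv2.imwrite("pics/k4.png",b); print(x,y)
```

```text
t 12.25 tcp [ 0.514  -0.1223  0.269 ] yang -0.051 open 0.0234 F [ 0.8 -0.  -0.1] q7 0.15108817820927747
shift [ 0.4246  0.0156 -0.001 ] turn [-0.02 -0.   -0.04]
267 197
```

View pics/k4.png

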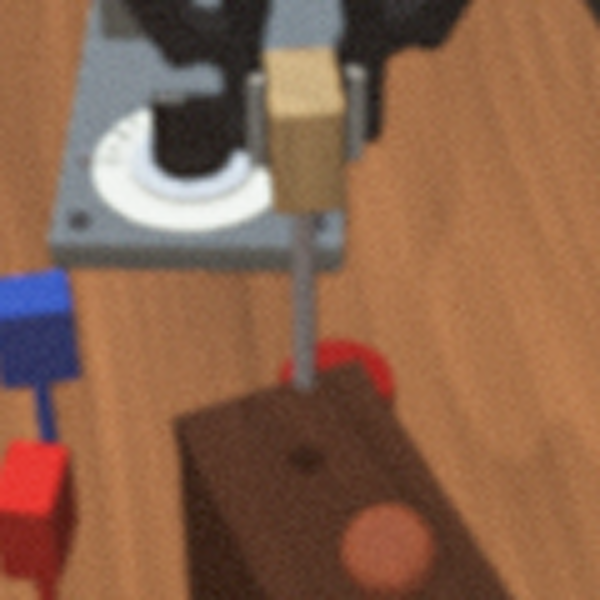

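The blank hangs upright in the grip, with the tip at crop (304,385), clear of the rack, and the ball undisturbed. Now I'll carry it above the bore.

Request:
{"fn": "jog_arm", "kwargs": {"series": [[[0.01,0,0],[0,0,0],0.0],[[0.02,0.001,0],[0,0,0],0.0],[[0.03,0.001,0],[0,0,0],0.0],[[0.03,0.001,0],[0,0,0],0.0],[[0.03,0.001,0],[0,0,0],0.0],[[0.03,0.001,0],[0,0,0],0.0],[[0.03,0.001,0],[0,0,0],0.0],[[0.03,0.001,0],[0,0,0],0.0]]}}

```text
time_s: 13.1
tcp_pos: [0.5308, 0.089, 0.2664]
eef_rot: [-2.275, -2.164, 0.003]
ft_force: [0.1, -0.5, -1.0]
opening: 0.0234
```

Request:
{"fn": "jog_arm", "kwargs": {"series": [[[0.03,0.001,0],[0,0,0],0.0],[[0.03,0.001,0],[0,0,0],0.0],[[0.03,0.001,0],[0,0,0],0.0],[[0.03,0.001,0],[0,0,0],0.0],[[0.03,0.001,0],[0,0,0],0.0],[[0.03,0.0015,0],[0,0,0],0.0],[[0.02,0.001,0],[0,0,0],0.0],[[0.0145,0.001,0],[0,0,0],0.0]]}}

```text
time_s: 13.9
tcp_pos: [0.5502, 0.3028, 0.2666]
eef_rot: [-2.274, -2.166, 0.003]
ft_force: [0.5, -0.3, -1.2]
opening: 0.0237
```

Request:
{"fn": "jog_arm", "kwargs": {"series": [[[0,0,0],[0,0,0],0.0],[[0,0,0],[0,0,0],0.0],[[0,0,0],[0,0,0],0.0],[[0,0,0],[0,0,0],0.0],[[0,0,0],[0,0,0],0.0],[[0,0,0],[0,0,0],0.0],[[0,0,0],[0,0,0],0.0],[[0,0,0],[0,0,0],0.0]]}}

```text
time_s: 14.7
tcp_pos: [0.5514, 0.3008, 0.2678]
eef_rot: [-2.277, -2.164, -0.0]
ft_force: [0.8, -0.4, -0.9]
opening: 0.0237
```

Run:
```python
from h import *
plan([.5512,.301,.27],-0.05)
im=r.read_camera("side"); x,y=np.round(proj("side",[.5512,.301,.18])[0]).astype(int)
b=cv2.resize(im[y-50:y+50,x-50:x+50,::-1],(600,600),interpolation=cv2.INTER_CUBIC)
cv2.imwrite("pics/k5.png",b); print("off",x-50,y-50)
X=r.read_state()["tcp_pos"]
print("pred root,tip",(proj("side",[X+[0,0,-.0135],X+[0,0,-.1085],[.5512,.301,.12]])-[x-50,y-50]+.5)*6-.5)
```

```text
t 14.7 tcp [0.5514 0.3008 0.2678] yang -0.051 open 0.0237 F [ 0.8 -0.4 -0.9] q7 -0.6398113242477236
shift [ 0.0002 -0.0002 -0.0022] turn [ 0.   -0.   -0.04]
off 206 39
pred root,tip [[296.02321048 136.7430659 ]
 [301.78649722 345.69052797]
 [303.41757453 424.32167976]]
```

View pics/k5.png

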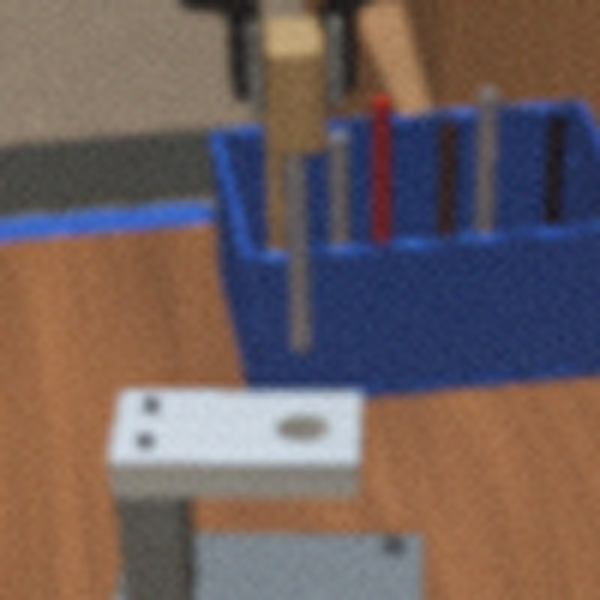

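Tip at crop (300,347), predicted (302,346). Bore at (303,427), predicted (303,424). They agree to within 1 mm, so I'll lower it.

Request:
{"fn": "jog_arm", "kwargs": {"series": [[[0,0.0005,0.005],[0,0,0],0.0],[[0,0,0.005],[0,0,0],0.0],[[0,0,0.005],[0,0,0],0.0],[[0,0,0.005],[0,0,0],0.0],[[0,0,0.005],[0,0,0],0.0],[[0,0,0.005],[0,0,0],0.0],[[0,0,0.004],[0,0,0],0.0],[[0,0,0],[0,0,0],0.0]]}}

```text
time_s: 15.55
tcp_pos: [0.5515, 0.3006, 0.2329]
eef_rot: [-2.277, -2.164, 0.002]
ft_force: [0.5, -0.5, -0.3]
opening: 0.0233
```

Run:
```python
from h import *
plan([.5516,.301,.184],-0.05)
im=r.read_camera("side"); x,y=np.round(proj("side",[.5512,.301,.14])[0]).astype(int)
b=cv2.resize(im[y-30:y+30,x-30:x+30,::-1],(600,600),interpolation=cv2.INTER_CUBIC)
cv2.imwrite("pics/k6.png",b)
X=r.read_state()["tcp_pos"]
print("pred root,tip,bore",(proj("side",[X+[0,0,-.0135],X+[0,0,-.1085],[.5512,.301,.12]])-[x-30,y-30]+.5)*10-.5)
```

```text
t 15.55 tcp [0.5515 0.3006 0.2329] yang -0.051 open 0.0233 F [ 0.5 -0.5 -0.3] q7 -0.6436741805760592
shift [0.0005 0.0001 0.0489] turn [-0.07  0.04 -0.04]
pred root,tip,bore [[298.68836301  19.91011522]
 [307.76026181 351.9011614 ]
 [306.02929088 367.53613294]]
```

View pics/k6.png

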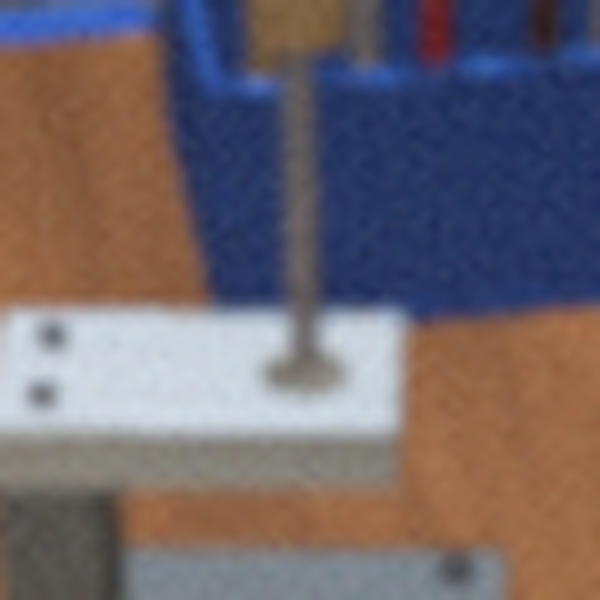

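The stem is directly above the bore: tip at crop (304,~360), bore centre at (305,373). I'll continue down, then check with both cameras.

Request:
{"fn": "jog_arm", "kwargs": {"series": [[[0,0,0.006],[0,0,0],0.0],[[0,0,0.006],[0,0,0],0.0],[[0,0,0.006],[0,0,0],0.0],[[0,0,0.006],[0,0,0],0.0],[[0,0,0.006],[0,0,0],0.0],[[0,0,0.006],[0,0,0],0.0],[[0,0,0.006],[0,0,0],0.0],[[0,0,0.006],[0,0,0],0.0]]}}

```text
time_s: 16.4
tcp_pos: [0.5519, 0.3008, 0.1853]
eef_rot: [-2.277, -2.164, 0.0]
ft_force: [-0.2, 0.3, -1.7]
opening: 0.0234
```

Run:
```python
from h import *
plan([.5516,.301,.184],-0.05)
out=[]; X=r.read_state()["tcp_pos"]
for n,f in (("side",8),("top",8)):
    im=r.read_camera(n); cv2.imwrite(f"pics/full_{n}.png",im[:,:,::-1]); x,y=np.round(proj(n,[.5512,.301,.12])[0]).astype(int)
    out.append(cv2.resize(im[y-37:y+37,x-25:x+25,::-1],(400,592),interpolation=cv2.INTER_CUBIC))
    print(n,"root,tip,stem@.12,bore",((proj(n,[X+[0,0,-.0135],X+[0,0,-.1085],[X[0],X[1],.12],[.5512,.301,.12]])-[x-25,y-37]+.5)*f-.5).round(0).tolist())
cv2.imwrite("pics/k7.png",np.hstack(out))
```

```text
t 16.4 tcp [0.5519 0.3008 0.1853] yang -0.051 open 0.0234 F [-0.2  0.3 -1.7] q7 -0.6505784836171125
shift [ 0.0002 -0.0003  0.0013] turn [-0.    0.   -0.04]
side root,tip,stem@.12,bore [[203.0, 163.0], [210.0, 411.0], [207.0, 302.0], [205.0, 302.0]]
top root,tip,stem@.12,bore [[116.0, 262.0], [275.0, 322.0], [207.0, 297.0], [206.0, 299.0]]
```

View pics/k7.png

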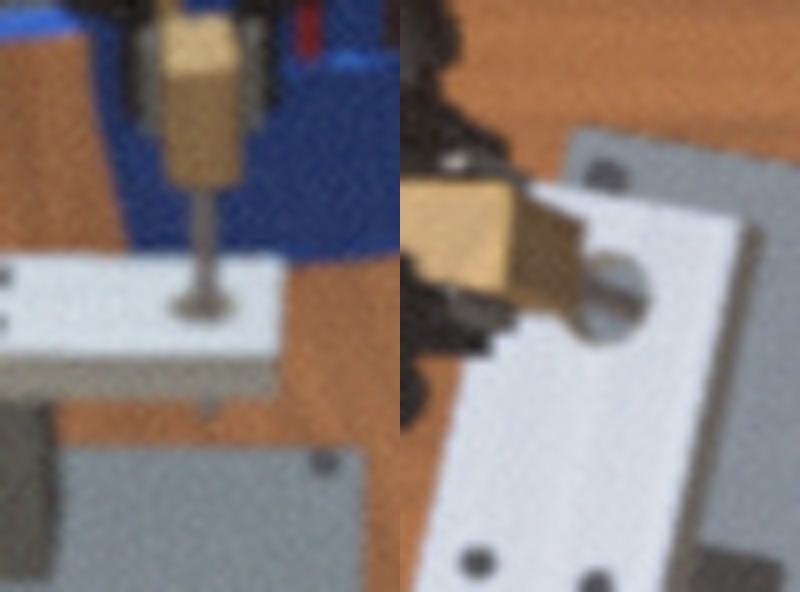

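In the side view the stem (206) sits in the hole (203,306), and the tip shows below the plate at (208,~415). In the top view the stem crosses the hole about 3 px (0.9 mm) toward +x of its centre (207,299). I'll make a small centring correction and let it settle.

Request:
{"fn": "jog_arm", "kwargs": {"series": [[[-0.0005,-0.0005,0],[0,0,0],0.0],[[0,-0.0003,0],[0,0,0],0.0],[[0,0,0],[0,0,0],0.0],[[0,0,0],[0,0,0],0.0],[[0,0,0],[0,0,0],0.0],[[0,0,0],[0,0,0],0.0],[[0,0,0],[0,0,0],0.0],[[0,0,0],[0,0,0],0.0]]}}

```text
time_s: 17.3
tcp_pos: [0.5511, 0.3003, 0.1858]
eef_rot: [-2.277, -2.164, -0.0]
ft_force: [-1.1, -0.3, -0.3]
opening: 0.0238
```

Run:
```python
from h import *
plan([.5508,.3003,.184],-0.05); print(np.abs(r.read_state()["joint_vel"]).max())
out=[]
for n in ("side","top"):
    im=r.read_camera(n); x,y=np.round(proj(n,[.5512,.301,.12])[0]).astype(int)
    out.append(cv2.resize(im[y-37:y+37,x-25:x+25,::-1],(400,592),interpolation=cv2.INTER_CUBIC))
cv2.imwrite("pics/k8.png",np.hstack(out))
```

```text
t 17.3 tcp [0.5511 0.3003 0.1858] yang -0.051 open 0.0238 F [-1.1 -0.3 -0.3] q7 -0.6505260527544731
shift [-0.0001 -0.0003  0.0018] turn [-0.   -0.   -0.04]
0.001698744773506205
```

View pics/k8.png

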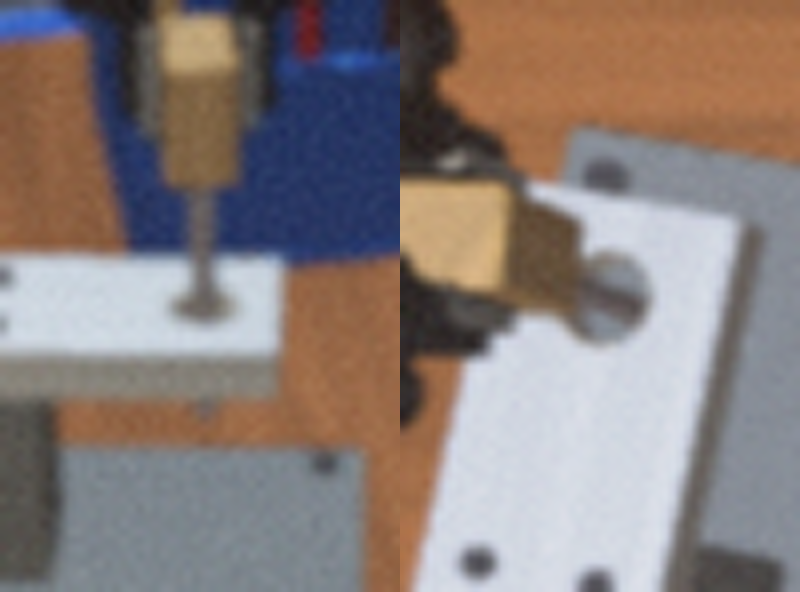

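The stem is now centred in the hole in both views: 203–204 against 203 in the side view, and through the hole centre in the top view. The tip still shows below the plate, and the arm is still. Handing in.

```bash
python3 -c "
from rig import r
print(r.finish_job())"
```

```text
the job is handed in; nothing more can be done
None
```

I turned the pointer knob back to its zero stop, lifted the blank from the rack and lowered its stem through the guide bore. The job is handed in with the blank still gripped; no verdict was reported.

Last checks, at 17.3 s of the 61 s allowed:

- **Pointer:** the wrist torque jumped when I turned a little further, so the stop was reached. The next picture showed the bar along the gauge's x axis with its mark toward -x. I did not look at the knob closely again after that.
- **Stem:** by eye it was centred in the bore to about 1 mm in both camera views. It looked upright in the side view, and the tool was within 0.1° of vertical.
- **Depth:** the tip is about 43 mm below the plate's top face, estimated from the tool position, and visible below the plate. The head's underside is about 52 mm above the plate.
- **Contact and grip:** the wrist force was about 1 N, with no sign of touching the gauge. The fingers were on the block at 24 mm opening with a 40 N grip, and the arm was still.
- **Neighbours:** the ball and tin looked undisturbed after the lift. The hat head was outside that crop, and I did not check any of the three again at the end.

One small disagreement: the bore appeared about 0.5 px (1–2 mm) off the predicted row in the side view but not in the top view. I shifted only 0.5 mm for it, so centring along y is less certain than along x.

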